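# Reverse the ratchet and clamp the offcut

### The arm

A 6-joint arm with a two-finger parallel gripper is mounted at the origin on a cart in front of the work surface, level with it; the furniture and walls round the work are solid. World frame = base frame: x ahead of the robot, y to its left, z up, the work surface at z = 0. Lengths are in mm, angles in rad, forces in N, time in s.
With the tool pointing down it reaches from about 275 to 750 mm from the base axis. Payload 10.2 kg.
Tool frame: the origin (TCP) lies where the fingers leave the gripper's body, on its centre line; the fingertips stand 73 mm ahead of it and the grasp point (between the pads) lies 54 mm ahead of it; z points along the fingers, y is the line along which they close (so a half turn about z gives the same grasp; the last joint's range is limited). The gripper opens to 85 mm and grips with 20 to 120 N. Pads are 22 mm wide; open, the fingers measure 114 mm over their backs; the gripper's body (76 mm by 85 mm) begins 54 mm behind the grasp point. The pads swing forward as they close: fully open they stand 13 mm farther back than shut.
Start: joints at [-1.378, 0.313, 1.498, -0, 1.331, -0.223], TCP at [212.047, -480.279, 303.894] pointing down, gripper open.
Joint ranges: [-2.94, 2.94], [-0.97, 2.17], [0.19, 2.56], [-1.23, 4.37], [0.02, 3.11], [-2.88, 2.88]. Speed limits (rad/s): [2.39, 2.39, 3.01, 3.14, 3.14, 3.14].

### API

Orientations are given as a unit quaternion [w, x, y, z].
In Python, from rig import ctrl gives the robot as it stands.
- The arm moves only by the shell command python3 -m creep 'ROWS' [OPENING] [FORCE]. ROWS is JSON, a list that holds one entry, the list of rows, each a list of 6 numbers: the shift along the world's x, y, z in units of 25 mm (1.0 is 25 mm), then the turn, a rotation vector about the world's x, y, z in units of 5 degrees (1.0 is 5 degrees). In form: [[[x, y, z, ax, ay, az], ...]]. A call has 1 to 20 rows; each row is the pose to reach, as a shift and turn from the pose commanded when the call began; what a row does not reach only later rows make up. A row lasts 1/12 s, in which the tool goes at most 41.7 mm and 7.16 degrees, less where a joint would pass 70% of its speed; a pose out of reach is approached as far as the arm can. A call with a gripper value outside its range is refused whole. OPENING is the finger opening in mm, from 0 to 85.4, set as the call begins (- or left out, the last holds). The fingers move at their own pace and stop on an object; FORCE is the grip in N (left out, the last holds). Time passes only in rows, so rows that repeat a pose let the fingers close. It gives the time, the measured TCP pose, the force, the opening and the grip force at its end, in the units of the state.
- ctrl.sense(): the state, without advancing time (a new reading comes with each control period).
- ctrl.capture(name): name is "side" or "top"; returns a dict with "image" (384x512x3 uint8, red, green, blue), "fx", "fy", "cx", "cy" (pixels), "R" (3x3) and "t" (3): a world point X has camera coordinates R X + t. Camera axes: x right, y down, z forward; pixel columns grow to the right and rows downward; lengths in mm; the calibration is good to about 2 mm. A picture is of the moment at which its call begins. There is no depth.
- ctrl.finish_job(): hands the job in; it is judged then, once.
The state is a dict: "time_s": time; "joints": joint angles; "dq": joint speeds; "tau": joint torques, N m; "eef_pos": TCP position; "ee_rot": TCP orientation; "force": force on the tool from outside, world axes, zero at the start; "wrist_torque": the same for the moment, N m; "grip_width": opening from 0.0 (shut) to 1.0 (fully open); "grip_force": force on a finger pad.
Only numpy, scipy, OpenCV 4.12 (cv2) and the standard library are available. Lean on these libraries where they do the work, as an engineer would, in place of code of your own. Each camera call takes 0.05 s, during which the arm holds its last target. There are 200 camera calls.

### The job

The ratchet wrench on the blue hold-down clamp is still set to undo. Flip its red reversing lever over to the tightening side, then work the wrench handle to and fro (clockwise tightens) until the foot holds the wood offcut firmly, but stop as soon as it is firm so that the wood is not crushed. Leave the offcut where it lies, disturb nothing else, and let go with the lever still set to tighten.

Things in the scene. Friction and masses are not known exactly. Their poses are not given: they have to be found in the camera images.
- clamp: Blue steel hold-down clamp fixed to the bench: base plate 160 x 150 x 12 mm, two columns with a bridge, top 96 mm above the bench. Origin: on the bench, on the vertical axis of the spindle screw. z up; at wrench value 0 the handle points along -y from that axis. Two steel stop pins rise to 126 mm on either side of the wrench shank, 75 mm from the axis.
- wrench (a joint): Swing of the ratchet wrench about the spindle axis, rad, grows CLOCKWISE from above; 0: handle along the clamp's -y. Hard stops at -0.50 and 0.55. With the lever set to tighten, clockwise swings turn the screw and counter-clockwise ones only click back (set to undo: the other way round). 16 teeth: up to 0.4 rad of a swing is lost before it catches.
- wrench_grip (a point): Centre of the black handle grip, 150 mm from the spindle axis, 119.5 mm above the bench: a level round bar 25 mm thick from 88 to 203 mm from the axis, only air and bench below. Push needed here: clicking back up to 1.5 N, turning the screw freely about 3 N; once the foot bears on the wood it climbs by about 1 N every 3 mm: 6 to 7 N is firm, above 9 to 10 N it crushes the wood.
- lever (a joint): Red reversing lever on top of the wrench head, rad, grows clockwise from above. A detent throws it to one of two stops: -0.35 undo (as found), +0.35 tighten; a tooth may hold it as little as 0.2 from the middle until the handle is swung. It pivots on a vertical pin in the wrench, 44 mm from the spindle axis towards the handle.
- lever_tab (a point): Middle of the upright red tab of the lever, 148 mm above the bench: 9 mm thick, 18 mm long, sides free from 137 to 159 mm; head below 66 mm wide, top at 129 mm. 44 mm from the lever's pin: over the spindle axis in mid-swing, 15 mm to one side at each rest. With the handle to the robot's right, undo leans towards the robot, tighten away. 1 to 2 N flips it; past the middle it snaps over.
- foot: Round foot at the lower end of the spindle, 28 mm across, black rubber face. Origin: on its axis, near the face (not exact). It goes down 4 mm per rad that the screw is tightened and starts about 1 to 3 mm above the offcut. After letting go the screw holds by its own friction.
- offcut: Loose pine offcut, 140 x 45 mm and about 20 mm thick (sawn rough, not exact), lying on the clamp's base plate under the foot. Origin: centre of its underside; its y axis is the long one.
- aerosol_1: Bystander: red spray can, 67 mm across, 198 mm tall. Origin: centre of its underside.
- snack_jar: Bystander: clear jar with a red lid, 83 mm across, 164 mm tall. Origin: centre of its underside.
- sanding_block: Bystander: blue hand sanding block 66 x 118 x 47 mm. Origin: centre of its underside.
- mug: Bystander: striped mug, 86 mm across, 90 mm tall. Origin: centre of its underside.
- marker: Bystander: black and white marker pen, 135 mm long, 17 mm thick, lying on the bench. Origin: centre of its underside.
- kraft_roll: Obstacle: thick brown paper roll hung at the back left. It fills 440 to 710 mm ahead of the robot's base, 220 to 410 mm to its left, 170 to 370 mm above the bench.
- tape_rolls_hung: Obstacle: yellow tape rolls hung on the board behind the clamp, from 560 mm ahead of the robot's base, between 30 mm to its right and 100 mm to its left, 220 to 350 mm above the bench.
There are look-alikes about, which are no part of the job. Of the things shaped like the offcut, the pine one is meant.

How it is judged (in metres and radians):
On the way, in this order (a step that is already met when the one before it is completed fails the run):
1. the reversing lever has been flipped to tighten while the foot is still clear of the offcut (value of joint lever above 0.12 rad and contact force between foot and offcut below 5 N), for 0.2 s.
2. the foot has been screwed down on the offcut with a firm load (over 50 N) (contact force between foot and offcut above 50 N and value of joint lever above 0.12 rad), for 0.2 s.
At the end, for the whole second after the job is handed in: The foot still presses on the offcut with more than 40 N, the lever stands on the tightening side (over 0.12 rad), wrench and offcut are at rest, and the offcut lies within 10 mm of where it was (contact force between foot and offcut above 40 N and value of joint lever above 0.12 rad and velocity of joint wrench below 0.05 rad/s and linear speed of offcut below 0.01 m/s and distance of offcut from where it was at the start of the episode below 0.01 m); the robot touches nothing.
It fails at once if the offcut is crushed (foot load over 300 N) (contact force between foot and offcut above 300 N).
It fails at once if the offcut is shifted by more than 15 mm (distance of offcut from where it was at the start of the episode above 0.015 m).
It fails at once if another thing on the bench is pushed by more than 30 mm (distance of any of aerosol_1, snack_jar, sanding_block, mug, marker from where it was at the start of the episode above 0.03 m).
It also fails if it takes over 64 s, if anything falls off the work surface, if the arm or the gripper's body presses on something with over 40 N, if the wrist force passes 120 N, or if a joint passes its speed limit or range.

## Working session

There is one attempt and no reset: what is moved stays moved. The work goes in short steps, Python scripts to look and compute and a shell command to move; the robot and the scene stay as the last step left them, time stands still between calls to the robot, and variables do not carry over. Pictures are saved under pics/ and viewed, at most 10 in all, crops included, and the job is handed in when it is done.

```bash
mkdir -p pics; cat > h.py <<'E'
import numpy as np, cv2
from rig import ctrl
def snap(n,name):
    c=ctrl.capture(n); cv2.imwrite(f'pics/{name}.png',c['image'][:,:,::-1]); return c
def ray(c,u,v):
    R=np.array(c['R']);t=np.array(c['t']); o=-R.T@t
    d=R.T@np.array([(u-c['cx'])/c['fx'],(v-c['cy'])/c['fy'],1]); return o,d
def plane(c,u,v,z):
    o,d=ray(c,u,v); return o+d*(z-o[2])/d[2]
def proj(c,X):
    p=np.array(c['R'])@np.array(X)+np.array(c['t']); return c['fx']*p[0]/p[2]+c['cx'],c['fy']*p[1]/p[2]+c['cy']
E
python3 - <<'E'
from h import *
a=snap('side','s0');b=snap('top','t0')
cv2.imwrite('pics/st0.png',np.vstack([a['image'],b['image']])[:,:,::-1][:, :])
for c in(a,b): print(ray(c,256,192),c['fx'])
print(ctrl.sense())
E
```

```text
(array([ 26.59498089, 927.86850161, 950.06151547]), array([ 0.33417878, -0.73858258, -0.58553357])) 377.1668277088637
(array([ 331.19942961,  -90.60360606, 1298.18199181]), array([ 0.13357618, -0.00102723, -0.99111614])) 380.182516021599
{'time_s': 0.1, 'joints': array([-1.37841447e+00,  3.13406070e-01,  1.49832945e+00, -1.38231078e-05,
        1.33102182e+00, -2.23411213e-01]), 'dq': array([ 0.00122136, -0.00206073, -0.00126628, -0.00015822, -0.00101895,
        0.00081794]), 'tau': array([ 1.50857275e-03, -4.12899649e+01, -2.60143661e+01, -1.92922353e-04,
        3.02608642e-03, -1.67179039e-06]), 'eef_pos': array([ 212.00919697, -480.13440005,  303.3980268 ]), 'ee_rot': array([-5.82374223e-04,  9.78466734e-01,  2.06403759e-01,  2.32239892e-06]), 'force': array([ 0.36517875,  0.55788004, -1.31738943]), 'wrist_torque': array([-0.01224018, -0.00470468,  0.02612323]), 'grip_force': 0.0, 'grip_width': 0.9991680038559508}
```

View pics/s0.png

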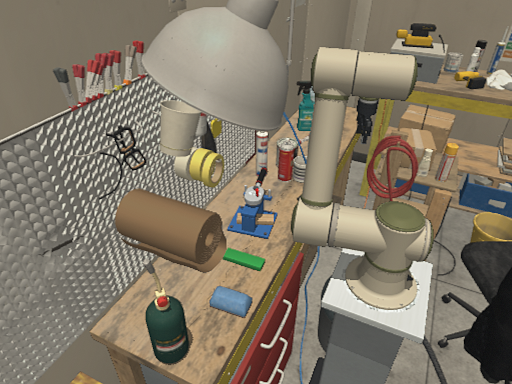

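View pics/t0.png

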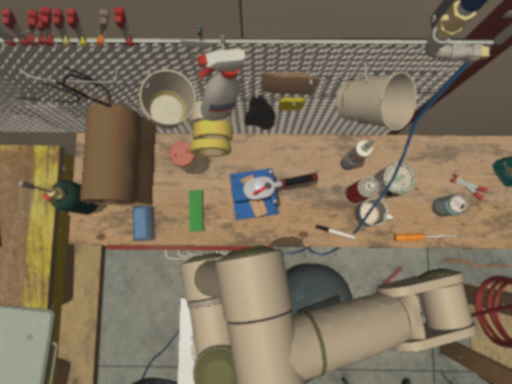

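Side view: the clamp is at about (253,215). Top view: the clamp is at about (256,193), with its handle pointing to the robot's right, ending near (316,179). I'll enlarge both.

```bash
python3 - <<'E'
from h import *
a=cv2.imread('pics/t0.png')[160:230,220:330]; b=cv2.imread('pics/s0.png')[160:245,220:310]
a=cv2.resize(a,(770,490),interpolation=3)
cv2.imwrite('pics/tc.png',a)
b=cv2.resize(b,(630,595),interpolation=3); cv2.imwrite('pics/sc.png',b)
E
```

```text
(no output)
```

View pics/tc.png

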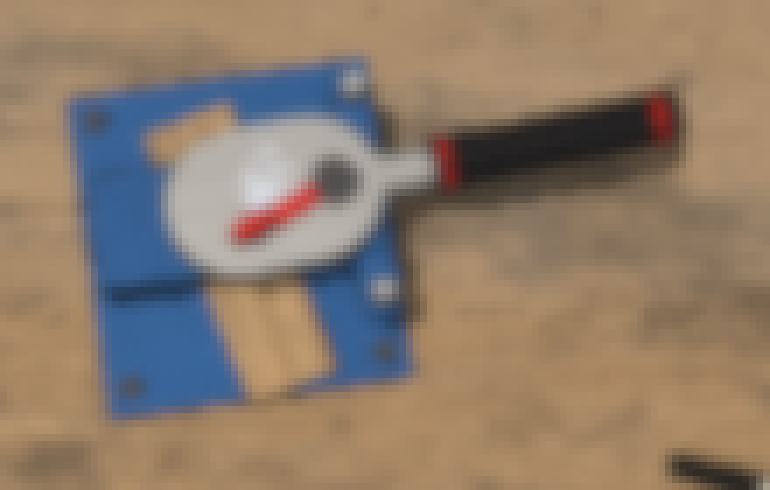

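View pics/sc.png

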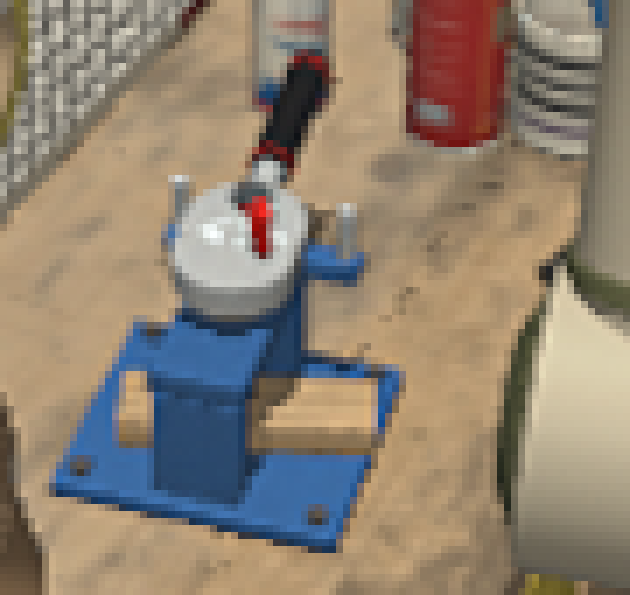

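The crops show the lever leaning towards the robot (tab ≈(245,230), pin ≈(337,180) in the top crop). The grip runs from (450,162) to (660,118), and the stop pins are at (353,80) and (384,288). Clockwise therefore means pulling the handle towards -x. Next I'll convert these to positions.

```bash
python3 - <<'E'
from h import *
t=ctrl.capture('top')
f=lambda u,v,z:plane(t,220+u/7-.43,160+v/7-.43,z)[:2].round(1)
pin=f(337,180,132);pa=f(353,80,126);pb=f(384,288,126);g0=f(450,162,125);g1=f(660,118,125);tab=f(245,230,155)
print('pin',pin,'stops',pa,pb,'grip',g0,g1,'tab',tab)
base=[f(*p,12) for p in((70,100),(368,60),(412,375),(108,415))]
print('base',base,np.mean(base,0))
d=(g0-g1)/np.linalg.norm(g0-g1); ax=g1+d*203; print('axis from handle',ax,'pin-based',pin+d*44)
m=(base[1]+base[2]-base[0]-base[3]);m/=np.linalg.norm(m);print('clamp -y dir',m)
print('wrench val',np.arctan2(m[1],m[0])-np.arctan2(-d[1],-d[0]), 'axis->grip',ax-d*150)
# bystanders near grip swing: can, bottles
print('bottle etc', plane(t,357,155,100)[:2], plane(t,345,163,0)[:2],'can',plane(t,362,188,198)[:2],'mug',plane(t,373,213,90)[:2], 'marker',plane(t,318,226,8)[:2],plane(t,354,237,8)[:2])
print(proj(t,[ax[0],ax[1],0]))
E
```

```text
pin [ 509.7 -127.9] stops [ 556. -135.] [ 462.5 -149.2] grip [ 519.4 -178.5] [ 540.2 -272.2] tab [483.9 -87.5]
base [array([ 5.666e+02, -5.000e-01]), array([ 587.9, -146.7]), array([ 433.1, -168.6]), array([412.2, -21.8])] [499.95 -84.4 ]
axis from handle [496.20790652 -74.02407888] pin-based [500.16476792 -84.94561316]
clamp -y dir [ 0.14255631 -0.98978669]
wrench val -0.07539930769195213 axis->grip [ 528.71437953 -220.45948858]
bottle etc [ 615.88204345 -415.240913  ] [ 610.85196464 -400.03571073] can [ 494.310691   -400.66359821] mug [ 430.48770407 -463.67059934] marker [ 391.29424494 -302.42975159] [ 355.73398519 -422.77063884]
(np.float64(250.76474468347735), np.float64(194.813873705523))
```

```bash
python3 -m creep '[[[2,3.5,0,0,0,3],[4,7,0,0,0,6],[6,10.5,0,0,0,10],[9,15.4,0,0,0,14.8],[9,15.4,0,0,0,14.8],[9,15.4,0,0,0,14.8],[9,15.4,0,0,0,14.8],[9,15.4,0,0,0,14.8],[9,15.4,0,0,0,14.8],[9,15.4,0,0,0,14.8],[9,15.4,0,0,0,14.8],[9,15.4,0,0,0,14.8],[9,15.4,0,0,0,14.8],[9,15.4,0,0,0,14.8],[9,15.4,0,0,0,14.8],[9,15.4,0,0,0,14.8],[9,15.4,0,0,0,14.8],[9,15.4,0,0,0,14.8]]]' 0 20
```

```text
time_s: 1.65
eef_pos: [436.9, -95.8, 303.9]
ee_rot: [0.0, 0.658, 0.753, -0.0]
force: [-0.9, -0.4, -0.1]
grip_width: -0.001
grip_force: 0.0
```

```bash
python3 -m creep '[[[0,0,-1.2,0,0,0],[0,0,-2.4,0,0,0],[0,0.2,-3.6,0,0,0],[0,0.2,-3.6,0,0,0],[0,0.2,-3.6,0,0,0]]]'; python3 - <<'E'
from h import *
a=ctrl.capture('side')['image'][150:240,215:315];b=ctrl.capture('top')['image'][155:235,215:325]
cv2.imwrite('pics/c1.png',np.hstack([cv2.resize(a,(390,350),interpolation=3),cv2.resize(b,(400,350),interpolation=3)])[:,:,::-1])
E
```

```text
time_s: 2.07
eef_pos: [436.9, -90.4, 213.9]
ee_rot: [-0.001, 0.657, 0.754, -0.0]
force: [-0.1, -0.4, -0.0]
grip_width: -0.003
grip_force: 0.0
```

View pics/c1.png

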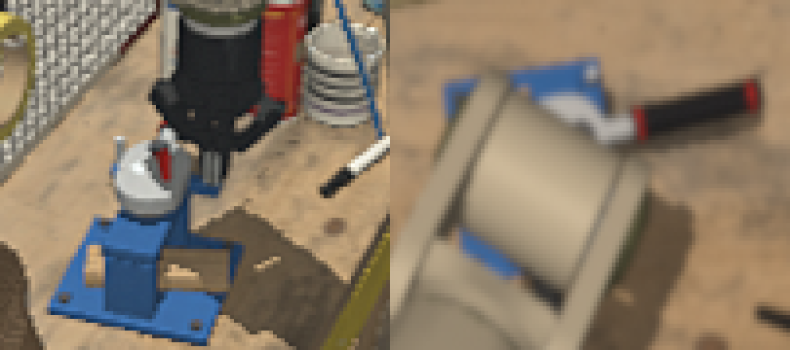

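The closed fingers stand at about (212,165) in the left crop, on the robot side of the red tab (163,163) and clear of it. I'll push slowly now.

```bash
python3 -m creep '[[[0.4,0.05,0,0,0,0],[0.8,0.1,0,0,0,0],[1.0,0.14,0,0,0,0],[1.2,0.17,0,0,0,0],[1.4,0.2,0,0,0,0],[1.5,0.2,0,0,0,0],[1.6,0.22,0,0,0,0],[1.6,0.22,0,0,0,0]]]';python3 -m creep '[[[0.1,0.01,0,0,0,0],[0.2,0.03,0,0,0,0],[0.3,0.04,0,0,0,0],[0.4,0.05,0,0,0,0],[0.5,0.07,0,0,0,0],[0.5,0.07,0,0,0,0]]]'; python3 - <<'E'
from h import *
a=ctrl.capture('side')['image'][150:240,215:315]
cv2.imwrite('pics/c2.png',cv2.resize(a,(600,540),interpolation=3)[:,:,::-1])
E
```

```text
time_s: 2.83
eef_pos: [477.3, -84.8, 214.0]
ee_rot: [0.0, 0.657, 0.754, 0.0]
force: [-0.5, -0.3, -0.0]
grip_width: -0.003
grip_force: 0.1
time_s: 3.33
eef_pos: [489.9, -83.0, 213.9]
ee_rot: [0.0, 0.657, 0.754, 0.0]
force: [0.3, 1.0, -0.2]
grip_width: -0.0
grip_force: 0.0
```

View pics/c2.png

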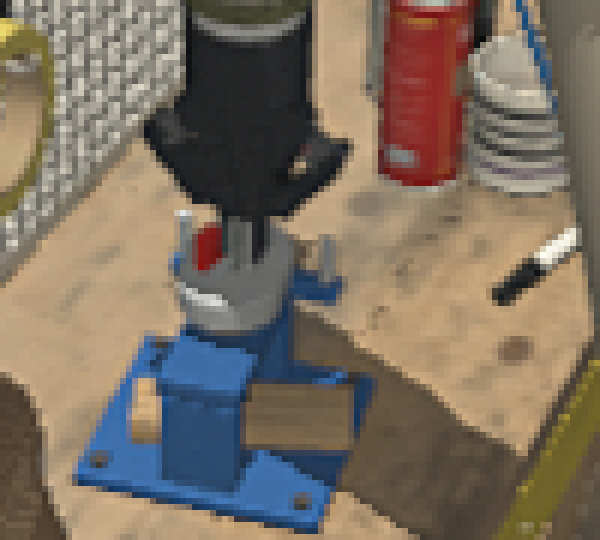

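The red tab now stands on the far side, at about (208,245), so the lever has flipped. I'll nudge it once more, back off, and go above the grip.

```bash
python3 -m creep '[[[0.12,0.02,0,0,0,0],[0.12,0.02,0,0,0,0],[-0.6,-0.1,0,0,0,0],[-1.4,-0.2,0,0,0,0],[-1.4,-0.2,1.2,0,0,0],[-1.4,-0.2,2.4,0,0,0],[-1.0,-1.6,2.4,0,0,0],[-0.2,-3,2.4,0,0,0],[0.8,-4.4,2.4,0,0,0],[1.68,-5.84,2.4,0,0,0],[1.68,-5.84,2.4,0,0,0],[1.68,-5.84,2.4,0,0,0],[1.68,-5.84,2.4,0,0,0]]]' 65; python3 - <<'E'
from h import *
a=ctrl.capture('side')['image'][140:240,215:315];b=ctrl.capture('top')['image'][155:235,215:325]
cv2.imwrite('pics/c3.png',np.hstack([cv2.resize(a,(390,390),interpolation=3),cv2.resize(b,(400,390),interpolation=3)])[:,:,::-1])
E
```

```text
time_s: 4.47
eef_pos: [531.3, -228.6, 273.6]
ee_rot: [-0.001, 0.657, 0.754, 0.0]
force: [0.6, 0.4, 0.3]
grip_width: 0.762
grip_force: 0.0
```

View pics/c3.png

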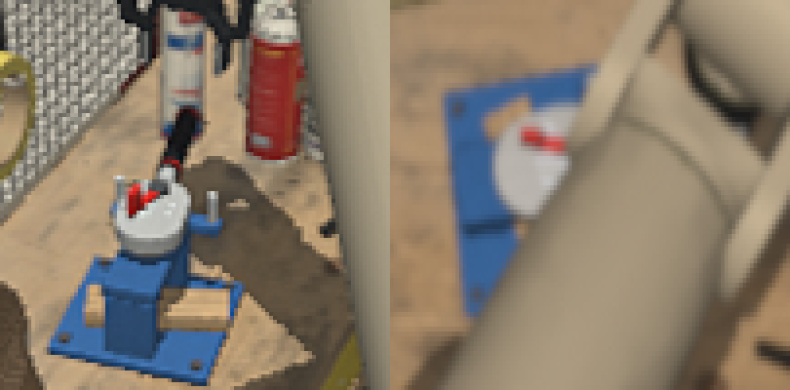

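The lever is on the tighten side: the tab is now up and left in the top view, and at (135,200) in the side view. The open fingers straddle the handle, so I'll lower onto it.

```bash
python3 -m creep '[[[0,0,-1,0,0,0],[0,0,-2,0,0,0],[0,0,-3,0,0,0],[0,0,-4.1,0,0,0],[0,0,-4.1,0,0,0],[0,0,-4.1,0,0,0]]]' 65; python3 -m creep '[[[0,0,0,0,0,0],[0,0,0,0,0,0],[0,0,0,0,0,0],[0,0,0,0,0,0]]]' 48
cat > chk.py <<'E'
import sys
from rig import ctrl
s=ctrl.sense(); f=s['force']; p=s['eef_pos']
print(round(s['time_s'],2),p.round(1),f.round(2),s['wrist_torque'].round(2))
import numpy as np
sys.exit(int(np.hypot(f[0],f[1])>float(sys.argv[1])))
E
python3 chk.py 5
```

```text
time_s: 5.07
eef_pos: [531.3, -228.2, 171.7]
ee_rot: [-0.001, 0.657, 0.754, -0.0]
force: [0.7, -0.1, 0.6]
grip_width: 0.761
grip_force: 0.0
time_s: 5.4
eef_pos: [531.8, -229.1, 172.5]
ee_rot: [0.001, 0.657, 0.754, 0.0]
force: [-0.4, -0.2, -0.1]
grip_width: 0.563
grip_force: 0.0
5.4 [ 531.8 -229.1  172.5] [-0.4  -0.2  -0.15] [-0.01  0.03 -0.05]
```

```bash
python3 -m creep '[[[-0.15,0,0,0,0,0],[-0.3,0,0,0,0,0],[-0.45,0,0,0,0,0],[-0.6,0,0,0,0,0],[-0.6,0,0,0,0,0]]]' >/dev/null; python3 chk.py 4.5 &&
python3 -m creep '[[[-0.1,0,0,0,0,0],[-0.2,0,0,0,0,0],[-0.3,0,0,0,0,0],[-0.3,0,0,0,0,0]]]' >/dev/null; python3 chk.py 4.5 &&
python3 -m creep '[[[-0.1,0,0,0,0,0],[-0.2,0,0,0,0,0],[-0.3,0,0,0,0,0],[-0.3,0,0,0,0,0]]]' >/dev/null; python3 chk.py 4.5 &&
python3 -m creep '[[[-0.1,0,0,0,0,0],[-0.2,0,0,0,0,0],[-0.3,0,0,0,0,0],[-0.3,0,0,0,0,0]]]' >/dev/null; python3 chk.py 4.5
```

```text
5.82 [ 515.9 -229.1  171.5] [-0.08 -0.13 -0.24] [-0.02  0.01 -0.  ]
6.15 [ 508.8 -229.1  171.5] [ 2.64 -0.58  0.34] [-0.09 -0.21  0.03]
6.48 [ 501.1 -229.   171.4] [2.47 0.1  0.45] [-0.11 -0.2  -0.03]
6.82 [ 493.6 -229.   171.4] [ 1.14 -0.54 -0.03] [-0.16 -0.28 -0.08]
```

```bash
m(){ python3 chk.py 4.8 || exit; }
python3 -m creep '[[[-0.1,0,0,0,0,0],[-0.2,0,0,0,0,0],[-0.3,0,0,0,0,0],[-0.3,0,0,0,0,0]]]' >/dev/null; m
python3 -m creep '[[[-0.1,0,0,0,0,0],[-0.2,0,0,0,0,0],[-0.3,0,0,0,0,0],[-0.3,0,0,0,0,0]]]' >/dev/null; m
python3 -m creep '[[[-0.1,0,0,0,0,0],[-0.2,0,0,0,0,0],[-0.3,0,0,0,0,0],[-0.3,0,0,0,0,0]]]' >/dev/null; m
python3 -m creep '[[[-0.1,0,0,0,0,0],[-0.2,0,0,0,0,0],[-0.3,0,0,0,0,0],[-0.3,0,0,0,0,0]]]' >/dev/null; m
python3 -m creep '[[[-0.1,0.03,0,0,0,0],[-0.2,0.06,0,0,0,0],[-0.3,0.1,0,0,0,0],[-0.3,0.1,0,0,0,0]]]' >/dev/null; m
python3 -m creep '[[[-0.1,0.03,0,0,0,0],[-0.2,0.06,0,0,0,0],[-0.3,0.1,0,0,0,0],[-0.3,0.1,0,0,0,0]]]' >/dev/null; m
```

```text
7.15 [ 486.1 -229.   171.3] [ 1.78 -0.77  0.12] [-0.18 -0.26 -0.04]
7.48 [ 478.6 -229.   171.4] [ 0.55 -1.6  -0.46] [-0.18 -0.21 -0.07]
7.82 [ 471.1 -228.9  171.3] [ 1.47 -0.88  0.01] [-0.16 -0.22 -0.09]
8.15 [ 463.6 -228.8  171.3] [0.81 0.6  0.47] [ 0.05 -0.23 -0.03]
8.48 [ 456.1 -226.5  171.4] [ 2.12 -0.79 -0.53] [-0.24 -0.17 -0.03]
8.82 [ 448.6 -223.8  171.4] [ 0.98 -1.67  0.45] [-0.28 -0.22  0.03]
```

```bash
python3 -m creep '[[[0.35,-0.08,0,0,0,0],[0.7,-0.15,0,0,0,0],[1.05,-0.2,0,0,0,0],[1.4,-0.25,0,0,0,0],[1.75,-0.3,0,0,0,0],[2.1,-0.3,0,0,0,0],[2.45,-0.3,0,0,0,0],[2.8,-0.3,0,0,0,0],[3.15,-0.25,0,0,0,0],[3.5,-0.2,0,0,0,0],[3.85,-0.1,0,0,0,0],[4.2,0,0,0,0,0],[4.5,0.1,0,0,0,0],[4.8,0.2,0,0,0,0],[5.1,0.35,0,0,0,0],[5.35,0.45,0,0,0,0],[5.6,0.6,0,0,0,0],[5.6,0.6,0,0,0,0]]]' >/dev/null; python3 chk.py 9
python3 - <<'E'
from h import *
a=ctrl.capture('side')['image'][140:240,215:315];b=ctrl.capture('top')['image'][155:235,215:325]
cv2.imwrite('pics/c4.png',np.hstack([cv2.resize(a,(390,390),interpolation=3),cv2.resize(b,(400,390),interpolation=3)])[:,:,::-1])
E
```

```text
10.32 [ 590.  -208.2  171.3] [-0.04  0.77 -0.77] [ 0.   -0.03  0.04]
```

View pics/c4.png

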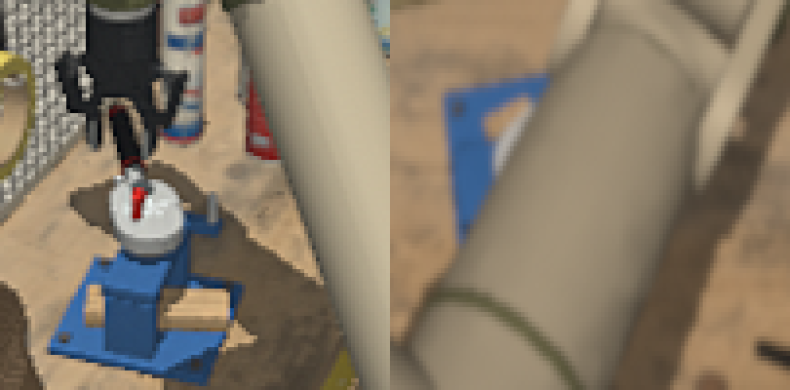

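The handle sits between the fingers, swung to the back, and the lever still leans to the tighten side. Second pull.

```bash
m(){ python3 chk.py 4.8 || exit; }
python3 -m creep '[[[-0.25,-0.1,0,0,0,0],[-0.5,-0.2,0,0,0,0],[-0.75,-0.3,0,0,0,0],[-1,-0.4,0,0,0,0],[-1.2,-0.45,0,0,0,0],[-1.2,-0.45,0,0,0,0]]]' >/dev/null; m
for i in 1; do python3 -m creep '[[[-0.1,-0.04,0,0,0,0],[-0.2,-0.08,0,0,0,0],[-0.3,-0.12,0,0,0,0],[-0.3,-0.12,0,0,0,0]]]' >/dev/null; m; done
python3 -m creep '[[[-0.1,-0.04,0,0,0,0],[-0.2,-0.08,0,0,0,0],[-0.3,-0.12,0,0,0,0],[-0.3,-0.12,0,0,0,0]]]' >/dev/null; m
python3 -m creep '[[[-0.1,-0.02,0,0,0,0],[-0.2,-0.04,0,0,0,0],[-0.3,-0.06,0,0,0,0],[-0.3,-0.06,0,0,0,0]]]' >/dev/null; m
python3 -m creep '[[[-0.1,-0.02,0,0,0,0],[-0.2,-0.04,0,0,0,0],[-0.3,-0.06,0,0,0,0],[-0.3,-0.06,0,0,0,0]]]' >/dev/null; m
python3 -m creep '[[[-0.1,-0.02,0,0,0,0],[-0.2,-0.04,0,0,0,0],[-0.3,-0.06,0,0,0,0],[-0.3,-0.06,0,0,0,0]]]' >/dev/null; m
python3 -m creep '[[[-0.1,0,0,0,0,0],[-0.2,0,0,0,0,0],[-0.3,0,0,0,0,0],[-0.3,0,0,0,0,0]]]' >/dev/null; m
python3 -m creep '[[[-0.1,0,0,0,0,0],[-0.2,0,0,0,0,0],[-0.3,0,0,0,0,0],[-0.3,0,0,0,0,0]]]' >/dev/null; m
python3 -m creep '[[[-0.1,0,0,0,0,0],[-0.2,0,0,0,0,0],[-0.3,0,0,0,0,0],[-0.3,0,0,0,0,0]]]' >/dev/null; m
```

```text
10.92 [ 558.2 -220.8  171.7] [ 1.78 -0.4   0.02] [-0.04 -0.1  -0.05]
11.25 [ 551.3 -223.4  171.5] [ 1.7   0.06 -0.12] [ 0.04 -0.21 -0.01]
11.58 [ 543.6 -226.4  171.4] [ 1.62 -0.06  0.14] [-0.06 -0.19  0.02]
11.92 [ 536.1 -227.8  171.4] [ 1.66 -0.41  0.12] [-0.07 -0.18 -0.02]
12.25 [ 528.6 -229.3  171.4] [ 1.59 -0.12  0.94] [-0.01 -0.24  0.05]
12.58 [ 521.1 -230.9  171.4] [ 2.12 -0.52 -0.97] [-0.12 -0.31 -0.  ]
12.92 [ 513.8 -230.8  171.5] [ 3.7  -1.39  0.93] [-0.24 -0.5   0.02]
13.25 [ 506.6 -231.   171.6] [ 4.88 -2.07 -2.04] [-0.34 -0.76 -0.17]
```

```bash
for i in 1 2 3 4; do python3 -m creep '[[[0,0,0,0,0,0]]]' >/dev/null; python3 chk.py 9; done
```

```text
13.33 [ 506.7 -231.   171.6] [ 4.44 -2.47  0.39] [-0.35 -0.72 -0.08]
13.42 [ 506.8 -231.   171.6] [ 4.66 -1.94 -0.53] [-0.35 -0.72 -0.1 ]
13.5 [ 506.8 -231.   171.6] [ 3.93 -2.8  -0.67] [-0.45 -0.77 -0.13]
13.58 [ 506.8 -231.   171.6] [ 4.32 -2.1  -0.54] [-0.36 -0.73 -0.07]
```

```bash
python3 -m creep '[[[-0.06,0,0,0,0,0],[-0.12,0,0,0,0,0]]]' >/dev/null; python3 chk.py 7; for i in 1 2; do python3 -m creep '[[[0,0,0,0,0,0]]]' >/dev/null; python3 chk.py 9; done;python3 -m creep '[[[-0.06,0,0,0,0,0],[-0.1,0,0,0,0,0]]]' >/dev/null;  python3 chk.py 7; for i in 1 2; do python3 -m creep '[[[0,0,0,0,0,0]]]' >/dev/null; python3 chk.py 9; done
```

```text
13.75 [ 504.1 -231.1  171.7] [ 6.37 -3.59 -0.81] [-0.57 -1.07 -0.18]
13.83 [ 503.9 -231.2  171.7] [ 6.59 -3.25 -1.8 ] [-0.52 -0.88 -0.12]
13.92 [ 503.9 -231.2  171.7] [ 5.76 -3.23 -0.61] [-0.47 -0.89 -0.22]
14.08 [ 501.6 -231.3  171.8] [ 7.65 -4.85 -1.16] [-0.7  -1.14 -0.18]
14.17 [ 501.5 -231.3  171.8] [ 6.26 -4.23 -0.87] [-0.56 -1.01 -0.18]
14.25 [ 501.6 -231.3  171.8] [ 5.61 -4.19 -1.18] [-0.61 -0.97 -0.19]
```

```bash
python3 -m creep '[[[-0.05,0,0,0,0,0],[-0.07,0,0,0,0,0]]]' >/dev/null; python3 chk.py 7; for i in 1 2 3; do python3 -m creep '[[[0,0,0,0,0,0]]]' >/dev/null; python3 chk.py 9; done
```

```text
14.42 [ 499.9 -231.3  171.8] [ 8.41 -3.94 -0.96] [-0.73 -1.12 -0.23]
14.5 [ 499.9 -231.3  171.8] [ 7.51 -4.76 -1.45] [-0.66 -1.12 -0.19]
14.58 [ 499.9 -231.3  171.8] [ 7.07 -4.39 -1.45] [-0.61 -1.09 -0.19]
14.67 [ 499.9 -231.3  171.8] [ 7.6  -4.14 -0.93] [-0.62 -1.08 -0.15]
```

That gives about 6.7 N tangential, which is firm. I'll centre on the bar, then rise clear.

```bash
python3 -m creep '[[[0.1,0,0,0,0,0],[0.2,0,0,0,0,0],[0.4,0,0,0,0,0],[0.45,0,0,0,0,0],[0.45,0,0,0,0,0]]]' 65; python3 -m creep '[[[0,0,0,0,0,0],[0,0,0,0,0,0],[0,0,0.5,0,0,0],[0,0,1.5,0,0,0],[0,0,2.7,0,0,0],[0,0,4,0,0,0],[0,0,4,0,0,0],[0,0,4,0,0,0],[0,0,4,0,0,0],[0,0,4,0,0,0],[0,0,4,0,0,0]]]'; python3 - <<'E'
from h import *
a=ctrl.capture('side')['image'][140:240,215:315]
cv2.imwrite('pics/c5.png',cv2.resize(a,(590,590),interpolation=3)[:,:,::-1])
E
```

```text
time_s: 15.08
eef_pos: [510.7, -230.6, 171.2]
ee_rot: [-0.0, 0.657, 0.754, -0.0]
force: [-0.2, -0.3, -0.0]
grip_width: 0.76
grip_force: 0.0
time_s: 16.0
eef_pos: [510.3, -230.6, 270.2]
ee_rot: [-0.001, 0.657, 0.754, -0.0]
force: [0.2, 0.7, 0.1]
grip_width: 0.759
grip_force: 0.0
```

View pics/c5.png

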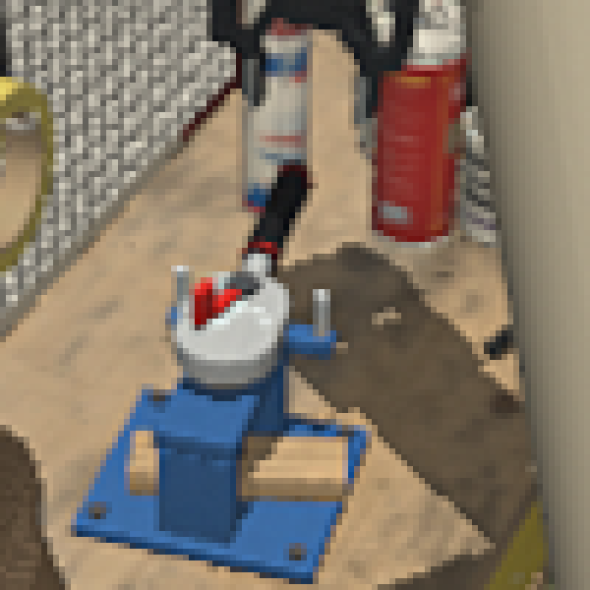

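The gripper is clear of the handle. The lever tab at (203,300) is on the far, tighten side, and the offcut around (295,465) hasn't moved. Handing in.

```bash
python3 -c "from rig import ctrl; print(ctrl.finish_job())"
```

```text
the job is handed in; nothing more can be done
None
```

I flipped the lever to tighten, worked the wrench until the push at the grip reached about 6.7 N (the firm range), let go clear of everything and handed the job in at about 16 s; no verdict came back, and the foot load itself wasn't measured.

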